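# Free the sprung hook and open the feed cupboard

## Task

The green door of the little feed cupboard is held shut by a sprung child-safety hook. Reach in behind the top of the door, under the wire rack, press the hook's red pad down, and keep it down while you draw the door outwards until the hook is clear of its catch; then swing the door to at least 70 degrees open and leave it there. Leave the jar in the cupboard and the brush, sticks and scoop on the bench where they are.

Things in the scene. Friction and masses are not known exactly. Their poses are not given: they have to be found in the camera images.
- cupboard: Fixed pale-wood feed cupboard, 200 mm deep (x), 240 wide (y), 182 tall; origin at the centre of its underside, z up, its own -x is the front with the door (turned roughly to the robot's left). Side boards 12 mm thick, 170 tall. The top board (z 170 to 182 mm) covers only x from -45 to +100 mm: in front of it the top is open.
- gap (a point): Middle of the narrow gap in the cupboard's top, between the door's back face (x -101) and the top board's front edge (x -45 mm): 56 mm wide front to back. This point: cupboard frame x -73, y -45, z 170 mm; cupboard's axes. The red pad is seen below it.
- catch (a point): Centre of the lower edge of the fixed steel catch plate that hangs under the top board's front edge: cupboard frame x -40, y -45, z 158 mm. Plate 10 mm thick (x), 50 wide (y). The hook's nose is caught behind it.
- rack_bar (a point): Middle of the front bar of a fixed wire rack above: cupboard frame x -85, y 0, z 285 mm. 8 mm bars along y (-114 to +114) at x -85, -40, 5, 50, 95, side bars joining their ends, posts at the rear, two small flowerpots on top at the rear. It bars a gripper coming straight down over the gap: slope the fingers 30 to 45 degrees, pointing down and into the cupboard, hand in front of this bar.
- door (a joint): Door angle, rad: 0 shut, grows as it swings outwards, 1.6 at its stop. With the hook up it has about 0.025 rad of play. Friction (0.06 N m) holds it where it is left. Green panel 12 mm thick, 236 wide, from z 15 to z 168 mm, upright hinge at its edge on the cupboard's +y side, no handle.
- door_hinge (a point): Point on the door's hinge axis, 15 mm above the bench, midway in the thickness: cupboard frame x -107, y +118 mm. Its axes turn with the door: -y along the door to its free edge, +x out of its back face (into the cupboard when shut), z up.
- door_edge (a point): Top corner of the door's free edge, 236 mm from the hinge axis, midway in the thickness, z 168 mm.
- hook (a joint): Travel of the hook, m: 0 up (sprung), grows straight down to 0.020 at its stop. 4.5 N starts it, 10 N holds it fully down. It rides on the door's back and swings with it. Its nose overlaps the catch by 10 mm: pressed 0.011 or more it passes under; the door must swing about 0.16 rad with the hook still down before the nose is clear and may rise.
- hook_pad (a point): Centre of the working part of the hook's red pad, on its top face: 163 mm from the hinge axis, 32 mm behind the door's back face, z 155 mm at rest (13 below the door's top). Axes as the door's. Pad from x -30 to +38, y -45 to +45 mm. The steel nose, 30 wide, stands up 13 mm at x +38 to +48; with the door shut the catch plate begins at x +24.
- jar: Amber glass feed jar with a white clamp lid, 80 mm diameter, about 119 tall, standing inside the cupboard on its floor; origin at the centre of its foot.
- brush: Red plastic hand brush, 200 mm long, lying on the bench along its own x; origin under its middle.
- sticks: Willow stick bundle tied with two bands, 186 mm long (x), 50 wide, 43 tall; origin under its middle.
- scoop: Steel feed scoop with a wooden handle: 100 x 70 mm tray 40 tall, its handle 90 mm long towards its own -x; origin on the bench 30 mm from the middle of the tray towards the handle.

How it is judged:
By the outcome, as a careful person would: the job done as asked, in the order asked, and still so for the second after the job is handed in, with the robot touching nothing.
It also fails if it takes over 38 s, if anything falls off the work surface, if the arm or the gripper's body presses on something with over 40 N, if the wrist force passes 120 N, or if a joint passes its speed limit or range.

## Robot

A 7-joint arm with a two-finger parallel gripper is mounted at the origin on the work surface. World frame = base frame: x ahead of the robot, y to its left, z up, the work surface at z = 0. Lengths are in mm, angles in rad, forces in N, time in s.
With the tool pointing down it reaches from about 425 to 825 mm from the base axis. Payload 3.6 kg.
Tool frame: the origin (TCP) lies midway between the tips of the shut fingers; the grasp point (between the pads) lies 19 mm behind it; z points along the fingers, y is the line along which they close (so a half turn about z gives the same grasp; the last joint's range is limited). The gripper opens to 93 mm and grips with 3 to 60 N. Pads are 15 mm wide; open, the fingers measure 128 mm over their backs; the gripper's body (75 mm by 188 mm) begins 65 mm behind the grasp point.
Start: joints at [-1.204, 0.615, -0.013, 1.423, 0.008, 1.103, -0.04], TCP at [249.37, 600.23, 218.64] pointing down, gripper open.
Joint ranges: [-3.12, 3.12], [-0.3, 2.06], [-1.34, 1.32], [0.26, 2.42], [-1.36, 4.5], [0.01, 1.98], [-2.84, 2.84]. Speed limits (rad/s): [2.79, 2.79, 3.14, 3.14, 3.14, 3.14, 3.14].

## Interface

Orientations are given as a 3x3 rotation matrix whose columns are the frame's x, y, z axes.
In Python, from workcell import env, imaging, ticket gives the robot as it stands.
- The arm moves only by the shell command python3 -m creep 'ROWS' [OPENING] [FORCE]. ROWS is JSON, a list of rows, each a list of 4 numbers: the shift along the tool's x, y, z in cm, then the turn about the tool's z in rad. In form: [[x, y, z, turn], ...]. A call has 1 to 10 rows; each row shifts and turns the commanded pose from where the row before left it, along the tool's axes as they then stand; what a row does not reach is not made up. A row lasts 1/10 s, in which the tool goes at most 50 mm and 8.59 degrees, less where a joint would pass 70% of its speed; a pose out of reach is approached as far as the arm can. A call is refused whole if a number of a shift passes 5 or a number of a turn 0.15, either way. A call with a gripper value outside its range is refused whole. OPENING is the closure, from 0 (fully open) to 1 (shut), set as the call begins (- or left out, the last holds). The fingers move at their own pace and stop on an object; FORCE is the grip in N (left out, the last holds). Time passes only in rows, so rows that do not move let the fingers close. It gives the time, the measured TCP pose, the force, the opening and the grip force at its end, in the units of the state.
- env.sense(): the state, without advancing time (a new reading comes with each control period).
- imaging.grab_frame(name): name is "side" or "top"; returns the picture (480x640x3 uint8, red, green, blue); there is no depth.
- imaging.camera_info(name): a dict with "fov_y" (degrees; the focal length in pixels is half the picture's height over the tangent of half this angle, whatever the lens; pixels are square), "cx", "cy" (the principal point, pixels), "dist_coeffs" ([k1, k2, p1, p2, k3] as OpenCV has them; the pictures are not rectified), "T" (4x4, takes a point from camera to world coordinates). Camera axes: x right, y down, z forward; pixel columns grow to the right and rows downward; lengths in mm; the calibration is good to about 2 mm. A picture is of the moment at which its call begins. camera_info takes no time and is no camera call.
- ticket.job_done(): hands the job in; it is judged then, once.
Trained networks look in the newest picture that a camera, given by its name, has taken for a name from the list of things; names that differ only in an ending like _2 or _b are one class to them, and where a whole thing is asked for, a point or a joint stands for the part that bears it (a point fixed in the world has none). Each returns a list of dicts, best first, with "confidence" (0 to 1); they miss things now and then, are a little off and sometimes report something else, mostly with a low value. They report only what shows in the picture. A call takes as long as a camera call.
- imaging.regions_of(camera, target): "region" (480x640 bool, what is visible of it) and "box" ([left, top, width, height] in pixels, round what is visible of it).
The state is a dict: "time": time; "joint_positions": joint angles; "qd": joint speeds; "tau": joint torques, N m; "eef_pos": TCP position; "tcp_rot": TCP orientation; "contact_force": force on the tool from outside, world axes, zero at the start; "wrist_torque": the same for the moment, N m; "gripper_width": opening from 0.0 (shut) to 1.0 (fully open); "finger_force": force on a finger pad.
Only numpy, scipy, OpenCV 4.12 (cv2) and the standard library are available. Lean on these libraries where they do the work, as an engineer would, in place of code of your own. Each camera call takes 0.05 s, during which the arm holds its last target. There are 200 camera calls.

## Working session

There is one attempt and no reset: what is moved stays moved. The work goes in short steps, Python scripts to look and compute and a shell command to move; the robot and the scene stay as the last step left them, time stands still between calls to the robot, and variables do not carry over. Pictures are saved under pics/ and viewed, at most 10 in all, crops included, and the job is handed in when it is done.

```bash
ls; mkdir -p pics
python3 - <<'E'
from workcell import env, imaging
import cv2,numpy as np
s=env.sense(); print(s['time'],s['eef_pos'],np.round(s['tcp_rot'],3).tolist())
for n in ['side','top']:
    f=imaging.grab_frame(n); cv2.imwrite(f'pics/{n}0.png',f[:,:,::-1])
    i=imaging.camera_info(n); print(n,{k:np.round(v,4).tolist() for k,v in i.items()})
    for t in ['cupboard','door','hook','jar']:
        for r in imaging.regions_of(n,t)[:2]: print(t,round(r['confidence'],2),r['box'])
E
```

```text
pics
0.0 [249.09129899 599.52896177 217.47749827] [[-0.923, 0.384, -0.001], [0.384, 0.923, -0.002], [-0.0, -0.003, -1.0]]
side {'fov_y': 43.6765, 'cx': 307.3036, 'cy': 238.2181, 'dist_coeffs': [0.0009, 0.0, 0.0, 0.0, 0.0], 'T': [[-0.9327, -0.2209, 0.285, 56.8552], [-0.3605, 0.5859, -0.7258, 1129.4027], [-0.0066, -0.7797, -0.6261, 1160.4541], [0.0, 0.0, 0.0, 1.0]]}
cupboard 0.9 [238.2, 141.3, 112.2, 145.5]
door 0.61 [239.4, 222.1, 86.2, 63.6]
hook 0.93 [283.6, 224.1, 43.5, 15.9]
hook 0.56 [238.4, 141.4, 109.4, 143.5]
jar 0.37 [239.0, 142.9, 108.8, 141.1]
top {'fov_y': 51.7015, 'cx': 318.5005, 'cy': 243.4027, 'dist_coeffs': [-0.0938, 0.0, 0.0, 0.0, 0.0], 'T': [[-0.0257, -0.9922, 0.1222, 337.6589], [-0.9995, 0.028, 0.0174, 11.244], [-0.0207, -0.1217, -0.9924, 1676.3157], [0.0, 0.0, 0.0, 1.0]]}
cupboard 0.68 [330.0, 172.6, 77.0, 96.6]
cupboard 0.6 [170.7, 263.4, 30.9, 50.4]
door 0.63 [328.9, 185.7, 27.4, 80.0]
hook 0.95 [334.0, 227.1, 21.6, 25.4]
hook 0.31 [332.7, 186.0, 20.4, 81.0]
jar 0.44 [331.1, 185.4, 23.9, 82.6]
```

View pics/side0.png

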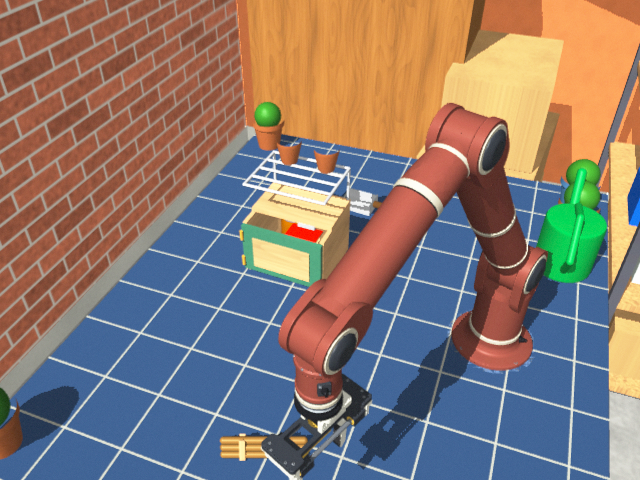

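View pics/top0.png

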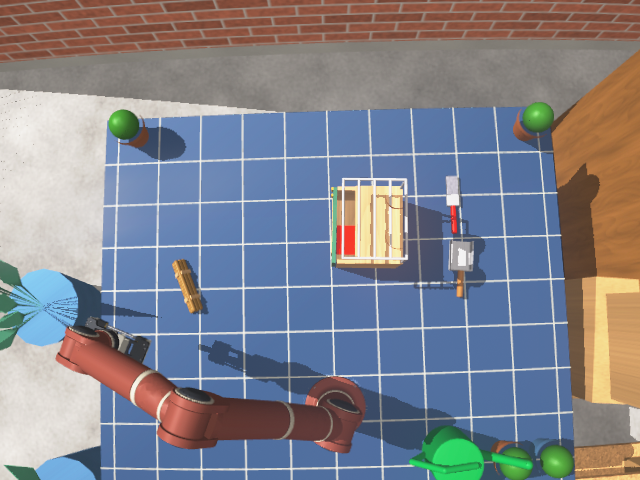

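The cupboard stands at about (370,222) in the top picture, with the green door facing world +y and its free edge near the robot. The red pad shows at (347,240) in top and (303,233) in side. I'll zoom in to get the corners.

Run:
```python
import cv2
a=cv2.imread('pics/top0.png')[170:280,320:420]; cv2.imwrite('pics/tc.png',cv2.resize(a,None,fx=5.4,fy=5.4,interpolation=cv2.INTER_CUBIC))
a=cv2.imread('pics/side0.png')[180:295,230:360]; cv2.imwrite('pics/sc.png',cv2.resize(a,None,fx=5,fy=5,interpolation=cv2.INTER_CUBIC))
```

```text
(no output)
```

View pics/tc.png

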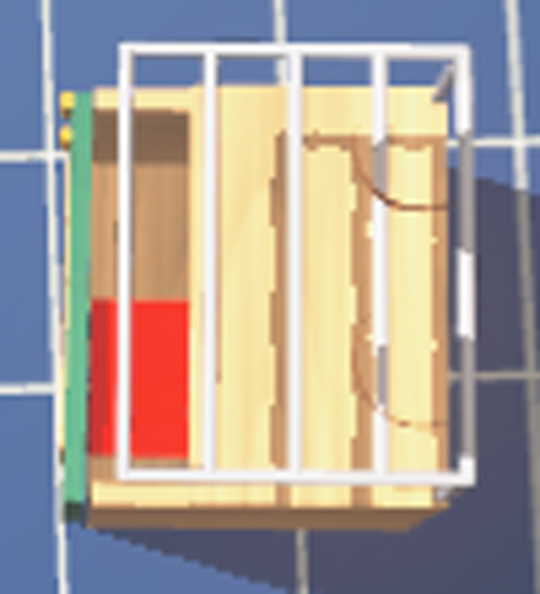

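View pics/sc.png

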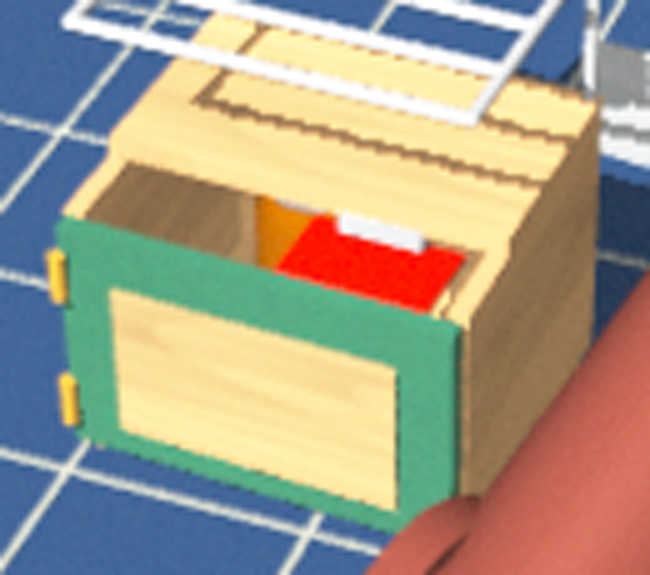

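The crops show the door top edge, the board front edge and the rack corners clearly (top crop: door (66–92, 92–503), rack (125–467, 48–476); side crop: door top (60,222)–(457,330)). I'll fit the cupboard pose to these.

```bash
cat > h.py <<'E'
import numpy as np,cv2
from workcell import env,imaging
from scipy.spatial.transform import Rotation as R
def proj(n,P):
    i=imaging.camera_info(n); T=np.linalg.inv(np.array(i['T'])); f=240/np.tan(np.radians(i['fov_y']/2))
    K=np.array([[f,0,i['cx']],[0,f,i['cy']],[0,0,1.]])
    return cv2.projectPoints(np.array(P,float).reshape(-1,3),cv2.Rodrigues(T[:3,:3])[0],T[:3,3],K,np.array(i['dist_coeffs'],float))[0].reshape(-1,2)
E
python3 - <<'E'
from h import *
from scipy.optimize import least_squares
top=[((-113,-118,168),66,503),((-113,118,168),76,92),((-101,118,168),92,92),((-101,-118,168),86,503),((-85,-114,285),125,476),((-85,114,285),125,48),((95,-114,285),467,478),((95,114,285),467,48),((-45,120,182),190,90),((-45,-120,182),190,505),((100,120,182),447,88)]
side=[((-113,118,168),60,222),((-113,-118,168),457,330),((-45,120,182),120,160),((-45,-120,182),510,245),((100,-120,182),598,97),((-85,114,285),70,22),((-85,-114,285),475,118)]
def W(p,P): return np.array(P,float)@R.from_euler('z',p[2]).as_matrix().T+[p[0],p[1],0]
m1=np.array([[320+(a+.5)/5.4-.5,170+(b+.5)/5.4-.5] for _,a,b in top]);m2=np.array([[230+(a+.5)/5-.5,180+(b+.5)/5-.5] for _,a,b in side])
def res(p): return np.r_[(proj('top',W(p,[t[0] for t in top]))-m1).ravel(),(proj('side',W(p,[t[0] for t in side]))-m2).ravel()]
s=least_squares(res,[500,-100,-1.57],loss='soft_l1',x_scale=[100,100,1]); p=s.x
print(p, np.round(res(p).reshape(-1,2),1).tolist())
for n,q in dict(hinge=(-107,118,15),edge=(-107,-118,168),pad=(-69,-45,155),gap=(-73,-45,170),bar=(-85,-45,285)).items(): print(n,W(p,q).round(1))
E
```

```text
[ 576.82135746 -120.19197866   -1.60967053] [[0.4, -0.2], [-0.7, 0.3], [0.2, 0.4], [0.7, -0.1], [-0.3, 0.1], [0.3, 0.4], [0.3, 0.4], [-0.5, 1.1], [0.3, -0.8], [-0.0, -0.0], [-0.3, 0.1], [-0.7, 0.8], [-0.0, 0.6], [-2.2, -4.6], [-0.2, -1.2], [1.0, -0.4], [0.3, -0.1], [-0.5, 0.2]]
hinge [698.9 -17.9  15. ]
edge [463.1  -8.7 168. ]
pad [534.5 -49.5 155. ]
gap [534.7 -45.5 170. ]
bar [535.2 -33.5 285. ]
```

```bash
cat >> h.py <<'E'
def plan(target,n,turn=0.,axes=None):
    """per-row shifts (cm, tool axes) for a straight line to target (mm) in n rows, turning by `turn` in all"""
    s=env.sense(); M=np.array(s['tcp_rot']); d=(np.array(target)-s['eef_pos'])/n/10; out=[]
    for k in range(n):
        out.append([*np.round(M.T@d,1).tolist(),round(turn/n,3)]); M=M@R.from_euler('z',turn/n).as_matrix()
    print(out)
def st():
    s=env.sense(); print(round(s['time'],2),np.round(s['eef_pos'],1),np.round(s['tcp_rot'],3).tolist(),'q',np.round(s['joint_positions'],2),'F',np.round(s['contact_force'],1),s['gripper_width'])
E
python3 -c "
from h import *
plan((0,480,300),9,1.215)"; python3 -m creep
```

```text
[[2.0, -2.3, -0.9, 0.135], [1.7, -2.6, -0.9, 0.135], [1.4, -2.8, -0.9, 0.135], [1.0, -2.9, -0.9, 0.135], [0.6, -3.0, -0.9, 0.135], [0.2, -3.1, -0.9, 0.135], [-0.3, -3.1, -0.9, 0.135], [-0.7, -3.0, -0.9, 0.135], [-1.1, -2.9, -0.9, 0.135]]invalid input
```

```bash
python3 -m creep '[[2,-2.3,-0.9,0.135],[1.7,-2.6,-0.9,0.135],[1.4,-2.8,-0.9,0.135],[1,-2.9,-0.9,0.135],[0.6,-3,-0.9,0.135],[0.2,-3.1,-0.9,0.135],[-0.3,-3.1,-0.9,0.135],[-0.7,-3,-0.9,0.135],[-1.1,-2.9,-0.9,0.135]]' 1 20; python3 -c "
from h import *
st()"
```

```text
time: 1.4
eef_pos: [-2.0, 478.0, 300.2]
tcp_rot: [[0.043, 0.999, -0.0], [0.999, -0.043, 0.0], [0.0, -0.0, -1.0]]
contact_force: [-0.1, 0.4, -0.1]
gripper_width: 0.273
finger_force: 0.0
1.4 [ -2.  478.  300.2] [[0.043, 0.999, -0.0], [0.999, -0.043, 0.0], [0.0, -0.0, -1.0]] q [-1.81  0.27  0.25  1.78 -0.08  1.1  -1.58] F [-0.1  0.4 -0.1] 0.27286646091214484
```

```bash
python3 -m creep '[[-4,0,0,0],[-4,0,0,0],[-4,0,0,0],[-4,0,0,0]]'; python3 -c "
from h import *
st()"
```

```text
time: 1.8
eef_pos: [-7.0, 317.2, 299.7]
tcp_rot: [[0.038, 0.999, -0.0], [0.999, -0.038, 0.0], [0.0, -0.0, -1.0]]
contact_force: [-0.6, -0.6, -0.0]
gripper_width: 0.004
finger_force: 0.0
1.8 [ -7.  317.2 299.7] [[0.038, 0.999, -0.0], [0.999, -0.038, 0.0], [0.0, -0.0, -1.0]] q [-1.89 -0.01  0.23  2.11  0.    1.04 -1.7 ] F [-0.6 -0.6 -0. ] 0.0044605533628760885
```

```bash
python3 -m creep '[[-4,0,0,0],[-4,0,0,0],[-4,0,0,0],[-4,0,0,0]]'; python3 -c "
from h import *
st()"
```

```text
time: 2.2
eef_pos: [-14.0, 176.9, 298.1]
tcp_rot: [[0.023, 1.0, -0.004], [1.0, -0.023, -0.002], [-0.002, -0.004, -1.0]]
contact_force: [0.4, 0.2, 0.4]
gripper_width: 0.003
finger_force: 0.0
2.2 [-14.  176.9 298.1] [[0.023, 1.0, -0.004], [1.0, -0.023, -0.002], [-0.002, -0.004, -1.0]] q [-1.75 -0.29 -0.01  2.32 -0.01  1.11 -1.78] F [0.4 0.2 0.4] 0.00269258937508628
```

```bash
python3 -m creep '[[-2,0,0,0],[-2,0,0,0],[-2,0,0,0]]'; python3 -c "
from h import *
st()"
```

```text
time: 2.5
eef_pos: [-16.4, 151.5, 281.8]
tcp_rot: [[0.041, 0.999, -0.0], [0.999, -0.041, -0.028], [-0.028, 0.001, -1.0]]
contact_force: [0.1, 0.9, 0.1]
gripper_width: 0.003
finger_force: 0.0
2.5 [-16.4 151.5 281.8] [[0.041, 0.999, -0.0], [0.999, -0.041, -0.028], [-0.028, 0.001, -1.0]] q [-1.6  -0.3  -0.13  2.38 -0.05  1.09 -1.74] F [0.1 0.9 0.1] 0.00335625151530794
```

```bash
python3 -m creep '[[5,0,0,0],[5,0,-2,0],[5,0,-2,0]]'; python3 -c "
from h import *
st()"
```

```text
time: 2.8
eef_pos: [-12.7, 296.7, 315.2]
tcp_rot: [[0.034, 0.999, 0.0], [0.999, -0.034, -0.029], [-0.029, 0.001, -1.0]]
contact_force: [-0.3, 1.7, 0.2]
gripper_width: 0.004
finger_force: 0.0
2.8 [-12.7 296.7 315.2] [[0.034, 0.999, 0.0], [0.999, -0.034, -0.029], [-0.029, 0.001, -1.0]] q [-1.59 -0.04 -0.09  2.09 -0.01  1.12 -1.71] F [-0.3  1.7  0.2] 0.0038275310089850604
```

```bash
python3 -m creep '[[-0.1,4.3,-0.8,0],[-0.7,4.2,-0.8,0],[-1.4,4.1,-0.8,0],[-1.9,3.8,-0.8,0],[-2.5,3.5,-0.8,0],[-2.9,3.1,-0.8,0],[-3.4,2.7,-0.8,0],[-3.7,2.2,-0.8,0],[-4,1.6,-0.8,0],[-4.2,1,-0.8,0]]'; python3 -c "
from h import *
st()"
```

```text
time: 3.8
eef_pos: [285.0, 38.2, 402.4]
tcp_rot: [[0.034, 0.999, 0.0], [0.999, -0.034, -0.029], [-0.029, 0.001, -1.0]]
contact_force: [0.4, -0.2, 0.4]
gripper_width: 0.004
finger_force: 0.0
3.8 [285.   38.2 402.4] [[0.034, 0.999, 0.0], [0.999, -0.034, -0.029], [-0.029, 0.001, -1.0]] q [-1.11 -0.22  0.67  1.94  0.17  1.39 -0.52] F [ 0.4 -0.2  0.4] 0.004115839362361219
```

```bash
python3 -m creep '[[-4.3,0.4,-0.8,0],[-4.3,-0.2,-0.8,0],[-4.2,-0.8,-0.8,0],[-4.1,-1.4,-0.8,0],[-3.8,-2,-0.8,0],[-3.5,-2.5,-0.8,0],[-3.1,-3,-0.8,0],[-2.6,-3.4,-0.8,0],[-2.1,-3.7,-0.8,0],[-1.5,-4,-0.8,0]]'; python3 -c "
from h import *
st()
for P in [(0,-450,800),(0,-450,900),(0,-600,700),(0,-850,550),(0,-800,0),(200,-800,0)]: print(P,proj('top',P).round(),proj('side',P).round())"
```

```text
time: 4.8
eef_pos: [65.4, -287.1, 491.8]
tcp_rot: [[0.035, 0.999, 0.001], [0.999, -0.035, -0.029], [-0.029, 0.002, -1.0]]
contact_force: [0.2, -0.5, -0.1]
gripper_width: 0.007
finger_force: 0.0
4.8 [  65.4 -287.1  491.8] [[0.035, 0.999, 0.001], [0.999, -0.035, -0.029], [-0.029, 0.002, -1.0]] q [ 0.2  -0.29  0.71  1.71  0.21  1.63  0.87] F [ 0.2 -0.5 -0.1] 0.007092527836442066
(0, -450, 800) [[596. 487.]] [[583. -41.]]
(0, -450, 900) [[628. 508.]] [[596. -91.]]
(0, -600, 700) [[641. 464.]] [[574. -13.]]
(0, -850, 550) [[701. 435.]] [[563.  15.]]
(0, -800, 0) [[572. 397.]] [[522. 178.]]
(200, -800, 0) [[569. 337.]] [[465. 167.]]
```

```bash
python3 -m creep '[[-2,-1,-4.5,0],[-2,-1,-4.5,0],[-1,-1,-4.5,0],[-1,-1,-4.5,0],[-1,-1,-4.5,0],[-1,0,-4.5,0],[-1,0,-4.5,0]]'; python3 -c "
from h import *
st()"
```

```text
time: 5.5
eef_pos: [33.8, -327.2, 660.2]
tcp_rot: [[0.038, 0.999, -0.004], [0.996, -0.038, -0.086], [-0.086, -0.001, -0.996]]
contact_force: [-0.2, 0.5, 0.4]
gripper_width: 0.0
finger_force: 0.0
5.5 [  33.8 -327.2  660.2] [[0.038, 0.999, -0.004], [0.996, -0.038, -0.086], [-0.086, -0.001, -0.996]] q [ 0.93 -0.07  0.39  1.15  0.06  1.97  1.31] F [-0.2  0.5  0.4] 1.8665429840759793e-05
```

```bash
python3 -m creep '[[-2,0,-4,0],[-2,0,-4,0],[-2,0,-4,0],[-2,0,-4,0],[-2,0,-4,0],[-2,0,-4,0]]'; python3 -c "
from h import *
st()"
```

```text
time: 6.1
eef_pos: [28.0, -402.7, 726.4]
tcp_rot: [[0.04, 0.999, 0.014], [0.967, -0.035, -0.251], [-0.25, 0.023, -0.968]]
contact_force: [0.6, -0.3, -0.4]
gripper_width: 0.005
finger_force: 0.0
6.1 [  28.  -402.7  726.4] [[0.04, 0.999, 0.014], [0.967, -0.035, -0.251], [-0.25, 0.023, -0.968]] q [ 0.84  0.05  0.68  0.86 -0.04  1.98  1.46] F [ 0.6 -0.3 -0.4] 0.005036484452233485
```

```bash
python3 -m creep '[[-2,0,-4,0],[-2,0,-4,0],[-2,0,-4,0],[-2,0,-4,0],[-2,0,-4,0],[-2,0,-4,0]]'; python3 -c "
from h import *
st()"
```

```text
time: 6.7
eef_pos: [18.1, -425.8, 801.0]
tcp_rot: [[0.044, 0.999, 0.024], [0.899, -0.029, -0.437], [-0.436, 0.041, -0.899]]
contact_force: [0.2, -0.1, -0.4]
gripper_width: 0.002
finger_force: 0.0
6.7 [  18.1 -425.8  801. ] [[0.044, 0.999, 0.024], [0.899, -0.029, -0.437], [-0.436, 0.041, -0.899]] q [ 1.11  0.08  0.45  0.63 -0.06  1.98  1.48] F [ 0.2 -0.1 -0.4] 0.0016222596186341671
```

```bash
python3 -m creep '[[-2,0,-4,0],[-2,0,-4,0],[-2,0,-4,0],[-2,0,-4,0],[-2,0,-4,0]]'; python3 -c "
from h import *
st()"
```

```text
time: 7.2
eef_pos: [7.0, -405.1, 864.8]
tcp_rot: [[0.051, 0.998, 0.028], [0.815, -0.025, -0.579], [-0.577, 0.053, -0.815]]
contact_force: [0.2, 0.3, -0.6]
gripper_width: 0.004
finger_force: 0.0
7.2 [   7.  -405.1  864.8] [[0.051, 0.998, 0.028], [0.815, -0.025, -0.579], [-0.577, 0.053, -0.815]] q [ 1.05  0.05  0.54  0.5  -0.06  1.98  1.49] F [ 0.2  0.3 -0.6] 0.003915277487566024
```

```bash
python3 -c "
from h import *
plan((380,0,700),12)"
```

```text
[[3.7, 2.9, -0.7, 0.0], [3.7, 2.9, -0.7, 0.0], [3.7, 2.9, -0.7, 0.0], [3.7, 2.9, -0.7, 0.0], [3.7, 2.9, -0.7, 0.0], [3.7, 2.9, -0.7, 0.0], [3.7, 2.9, -0.7, 0.0], [3.7, 2.9, -0.7, 0.0], [3.7, 2.9, -0.7, 0.0], [3.7, 2.9, -0.7, 0.0], [3.7, 2.9, -0.7, 0.0], [3.7, 2.9, -0.7, 0.0]]
```

```bash
python3 -m creep '[[2,3,3,0],[2,3,3,0],[3.7,2.9,0,0],[3.7,2.9,0,0],[3.7,2.9,-0.7,0],[3.7,2.9,-0.7,0]]'; python3 -c "
from h import *
st();plan((400,30,620),8)"
```

```text
time: 7.8
eef_pos: [188.5, -281.1, 735.0]
tcp_rot: [[0.057, 0.998, 0.032], [0.817, -0.028, -0.575], [-0.573, 0.059, -0.817]]
contact_force: [1.9, -0.8, 0.9]
gripper_width: 0.008
finger_force: 0.0
7.8 [ 188.5 -281.1  735. ] [[0.057, 0.998, 0.032], [0.817, -0.028, -0.575], [-0.573, 0.059, -0.817]] q [ 0.64 -0.2  -0.14  1.2   0.5   1.76  0.64] F [ 1.9 -0.8  0.9] 0.00821616319385548
[[4.2, 2.4, -1.0, 0.0], [4.2, 2.4, -1.0, 0.0], [4.2, 2.4, -1.0, 0.0], [4.2, 2.4, -1.0, 0.0], [4.2, 2.4, -1.0, 0.0], [4.2, 2.4, -1.0, 0.0], [4.2, 2.4, -1.0, 0.0], [4.2, 2.4, -1.0, 0.0]]
```

```bash
python3 -m creep '[[4.2,2.4,-1,0],[4.2,2.4,-1,0],[4.2,2.4,-1,0],[4.2,2.4,-1,0],[4.2,2.4,-1,0],[4.2,2.4,-1,0],[4.2,2.4,-1,0],[4.2,2.4,-1,0]]'; python3 -c "
from h import *
st();plan((535,130,450),6)"
```

```text
time: 8.6
eef_pos: [354.1, -46.4, 633.5]
tcp_rot: [[0.055, 0.998, 0.038], [0.828, -0.024, -0.561], [-0.558, 0.062, -0.827]]
contact_force: [0.2, -1.1, -0.1]
gripper_width: 0.01
finger_force: 0.0
8.6 [354.1 -46.4 633.5] [[0.055, 0.998, 0.038], [0.828, -0.024, -0.561], [-0.558, 0.062, -0.827]] q [-0.08  0.02 -0.36  1.31  0.61  1.98 -0.28] F [ 0.2 -1.1 -0.1] 0.010361540865336086
[[4.3, 2.7, 1.0, 0.0], [4.3, 2.7, 1.0, 0.0], [4.3, 2.7, 1.0, 0.0], [4.3, 2.7, 1.0, 0.0], [4.3, 2.7, 1.0, 0.0], [4.3, 2.7, 1.0, 0.0]]
```

```bash
python3 -m creep '[[4.2,2.4,1.2,0],[4.2,2.4,1.2,0],[4.2,2.4,1.2,0],[4.2,2.4,1.2,0],[4.2,2.4,1.2,0],[4.2,2.4,1.2,0]]'; python3 -c "
from h import *
st();
a=-1.60967;M=R.from_euler('z',a).as_matrix();z=np.array(env.sense()['tcp_rot'])[:,2]
t=M@[-64,-45,155]+[576.8,-120.2,0]; e=t-z*130; print(t,e); plan(e,6)"
```

```text
time: 9.2
eef_pos: [514.9, 119.5, 441.5]
tcp_rot: [[0.056, 0.998, 0.039], [0.828, -0.024, -0.561], [-0.558, 0.064, -0.827]]
contact_force: [1.9, -0.8, 0.8]
gripper_width: 0.006
finger_force: 0.0
9.2 [514.9 119.5 441.5] [[0.056, 0.998, 0.039], [0.828, -0.024, -0.561], [-0.558, 0.064, -0.827]] q [-0.3   0.43 -0.45  1.31  0.66  1.81 -0.76] F [ 1.9 -0.8  0.8] 0.005976623869431446
[534.3212854  -54.49947637 155.        ] [529.19327189  18.36952256 262.53516854]
[[0.3, 0.1, 3.4, 0.0], [0.3, 0.1, 3.4, 0.0], [0.3, 0.1, 3.4, 0.0], [0.3, 0.1, 3.4, 0.0], [0.3, 0.1, 3.4, 0.0], [0.3, 0.1, 3.4, 0.0]]
```

```bash
python3 -m creep '[[0.3,0.1,3.4,0],[0.3,0.1,3.4,0],[0.3,0.1,3.4,0],[0.3,0.1,3.4,0],[0.3,0.1,3.4,0],[0.3,0.1,3.4,0],[0,0,0,0]]'; python3 -c "
from h import *
st(); plan((534.3,-54.5,155),4)
a=imaging.grab_frame('side')[100:300,200:420,::-1]; b=imaging.grab_frame('top')[140:300,300:460,::-1]
cv2.imwrite('pics/pre.png',np.hstack([cv2.resize(a,(440,400)),cv2.resize(b,(360,400))]))"
```

```text
time: 9.9
eef_pos: [526.9, 14.8, 261.3]
tcp_rot: [[0.055, 0.998, 0.03], [0.825, -0.028, -0.565], [-0.563, 0.056, -0.825]]
contact_force: [-0.4, -0.8, 0.2]
gripper_width: 0.003
finger_force: 0.0
9.9 [526.9  14.8 261.3] [[0.055, 0.998, 0.03], [0.825, -0.028, -0.565], [-0.563, 0.056, -0.825]] q [-0.13  0.5  -0.4   1.72  0.74  1.35 -0.88] F [-0.4 -0.8  0.2] 0.0030856199367345055
[[0.1, 0.1, 3.2, 0.0], [0.1, 0.1, 3.2, 0.0], [0.1, 0.1, 3.2, 0.0], [0.1, 0.1, 3.2, 0.0]]
```

View pics/pre.png

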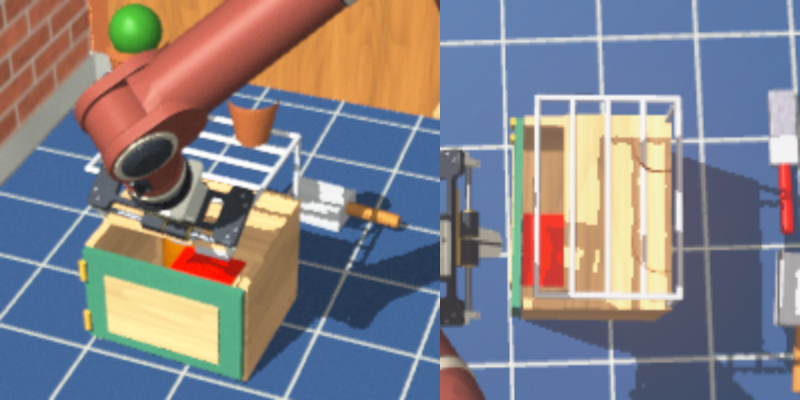

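The hand is in front of the rack with the finger tips aimed at the red pad: left half about (215,250), right half tip (500,245), pad (543,250). The way is clear, so I'm going in.

```bash
python3 -m creep '[[0.1,0.1,2.8,0],[0.1,0.1,2.8,0],[0.1,0.1,2.8,0],[0.1,0.1,2.8,0],[0,0,0,0]]'; python3 -c "
from h import *
st(); plan((534.3,-54.5,155),1);plan((534.3,-50,139),4)"
```

```text
time: 10.5
eef_pos: [536.8, -42.3, 169.0]
tcp_rot: [[0.056, 0.998, 0.035], [0.827, -0.026, -0.562], [-0.56, 0.061, -0.826]]
contact_force: [-0.9, -0.1, 0.1]
gripper_width: 0.007
finger_force: 0.0
10.5 [536.8 -42.3 169. ] [[0.056, 0.998, 0.035], [0.827, -0.026, -0.562], [-0.56, 0.061, -0.826]] q [-0.06  0.6  -0.35  1.85  0.87  1.14 -0.98] F [-0.9 -0.1  0.1] 0.007124590152957837
[[-0.2, -0.3, 1.8, 0.0]]
[[0.3, -0.1, 0.7, 0.0], [0.3, -0.1, 0.7, 0.0], [0.3, -0.1, 0.7, 0.0], [0.3, -0.1, 0.7, 0.0]]
```

```bash
python3 -m creep '[[-0.1,-0.2,1.4,0],[0.2,0,0.7,0],[0.2,0,0.6,0],[0,0,0,0]]'; python3 -c "
from h import *
st(); plan((535,-52,143),1)"
```

```text
time: 10.9
eef_pos: [538.0, -50.4, 146.4]
tcp_rot: [[0.054, 0.998, 0.043], [0.83, -0.021, -0.557], [-0.555, 0.066, -0.829]]
contact_force: [-1.0, 4.4, 7.5]
gripper_width: 0.006
finger_force: 3.7
10.9 [538.  -50.4 146.4] [[0.054, 0.998, 0.043], [0.83, -0.021, -0.557], [-0.555, 0.066, -0.829]] q [-0.05  0.63 -0.34  1.88  0.9   1.08 -1.01] F [-1.   4.4  7.5] 0.005594031037074798
[[0.0, -0.3, 0.4, 0.0]]
```

```bash
python3 -m creep '[[0.2,-0.2,0.4,0],[0.1,0,0.1,0],[0,0,0,0]]'; python3 -c "
from h import *
st(); plan((535,-20,142),5)"
```

```text
time: 11.2
eef_pos: [537.8, -50.4, 141.6]
tcp_rot: [[0.055, 0.997, 0.047], [0.83, -0.02, -0.557], [-0.555, 0.07, -0.829]]
contact_force: [0.4, 5.0, 8.1]
gripper_width: -0.0
finger_force: 4.4
11.2 [537.8 -50.4 141.6] [[0.055, 0.997, 0.047], [0.83, -0.02, -0.557], [-0.555, 0.07, -0.829]] q [-0.06  0.64 -0.34  1.89  0.91  1.07 -1.03] F [0.4 5.  8.1] -0.00043021707989790653
[[0.5, -0.1, -0.3, 0.0], [0.5, -0.1, -0.3, 0.0], [0.5, -0.1, -0.3, 0.0], [0.5, -0.1, -0.3, 0.0], [0.5, -0.1, -0.3, 0.0]]
```

```bash
python3 -m creep '[[0.5,0,-0.2,0],[0.6,0,-0.4,0],[0.6,0,-0.4,0],[0.6,0,-0.4,0]]'; python3 -c "
from h import *
st(); plan((533,10,141),5)"
```

```text
time: 11.6
eef_pos: [536.2, -27.9, 141.1]
tcp_rot: [[0.058, 0.998, 0.04], [0.825, -0.025, -0.564], [-0.562, 0.066, -0.825]]
contact_force: [-1.8, -0.5, 8.7]
gripper_width: 0.002
finger_force: 4.4
11.6 [536.2 -27.9 141.1] [[0.058, 0.998, 0.04], [0.825, -0.025, -0.564], [-0.562, 0.066, -0.825]] q [-0.1   0.65 -0.35  1.87  0.89  1.11 -1.05] F [-1.8 -0.5  8.7] 0.002192514766079104
[[0.6, -0.1, -0.4, 0.0], [0.6, -0.1, -0.4, 0.0], [0.6, -0.1, -0.4, 0.0], [0.6, -0.1, -0.4, 0.0], [0.6, -0.1, -0.4, 0.0]]
```

```bash
python3 -m creep '[[0.6,-0.1,-0.4,0],[0.6,-0.1,-0.4,0],[0.6,-0.1,-0.4,0],[0.6,-0.1,-0.4,0],[0.6,-0.1,-0.4,0]]'; python3 -c "
from h import *
st()
a=imaging.grab_frame('side')[100:300,200:420,::-1]; b=imaging.grab_frame('top')[140:300,300:460,::-1]
cv2.imwrite('pics/dr.png',np.hstack([cv2.resize(a,(440,400)),cv2.resize(b,(360,400))]))"
```

```text
time: 12.1
eef_pos: [537.3, 8.6, 141.9]
tcp_rot: [[0.06, 0.997, 0.051], [0.826, -0.021, -0.563], [-0.56, 0.076, -0.825]]
contact_force: [7.0, -2.3, 8.1]
gripper_width: 0.005
finger_force: 4.5
12.1 [537.3   8.6 141.9] [[0.06, 0.997, 0.051], [0.826, -0.021, -0.563], [-0.56, 0.076, -0.825]] q [-0.15  0.66 -0.36  1.84  0.87  1.14 -1.09] F [ 7.  -2.3  8.1] 0.00475733208935074
```

View pics/dr.png

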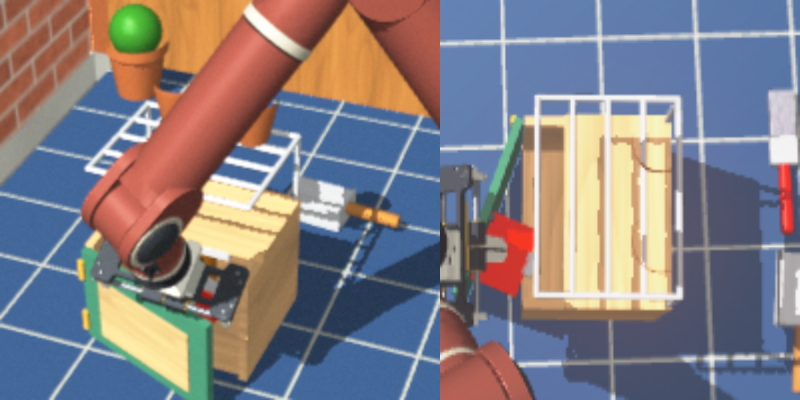

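Door is open about 20 degrees: the hook's nose is out in front of the board's edge and the finger is still on the red pad (right half about (505,240)). Next I'll follow the arc.

```bash
python3 -m creep '[[0.8,0.3,-0.5,0],[0.8,0.3,-0.5,0],[0.9,0.3,-0.6,0],[0.9,0.3,-0.6,0],[0.8,0.5,-0.5,0],[0.8,0.5,-0.5,0],[0.8,0.5,-0.5,0],[0.8,0.6,-0.5,0]]'; python3 -c "
from h import *
st();plan((602,114,143),4)"
```

```text
time: 13.0
eef_pos: [570.8, 83.0, 142.3]
tcp_rot: [[0.062, 0.997, 0.046], [0.823, -0.025, -0.567], [-0.564, 0.073, -0.822]]
contact_force: [4.9, -5.0, 7.8]
gripper_width: 0.006
finger_force: 4.6
13.0 [570.8  83.  142.3] [[0.062, 0.997, 0.046], [0.823, -0.025, -0.567], [-0.564, 0.073, -0.822]] q [-0.26  0.74 -0.37  1.66  0.82  1.26 -1.08] F [ 4.9 -5.   7.8] 0.005712689811244513
[[0.7, 0.8, -0.4, 0.0], [0.7, 0.8, -0.4, 0.0], [0.7, 0.8, -0.4, 0.0], [0.7, 0.8, -0.4, 0.0]]
```

```bash
python3 -m creep '[[0.7,0.8,-0.4,0],[0.7,0.8,-0.4,0],[0.7,0.8,-0.4,0],[0.6,0.8,-0.3,0],[0.5,0.9,-0.3,0],[0.5,0.9,-0.3,0],[0.5,0.9,-0.2,0],[0.5,0.9,-0.2,0]]'; python3 -c "
from h import *
st();plan((672,143,143),4)
a=imaging.grab_frame('side')[100:320,180:420,::-1]; b=imaging.grab_frame('top')[140:300,280:440,::-1]
cv2.imwrite('pics/o.png',np.hstack([cv2.resize(a,(436,400)),cv2.resize(b,(360,400))]))"
```

```text
time: 13.8
eef_pos: [638.4, 133.7, 140.9]
tcp_rot: [[0.061, 0.997, 0.042], [0.822, -0.027, -0.568], [-0.565, 0.069, -0.822]]
contact_force: [1.1, -5.3, 8.1]
gripper_width: 0.003
finger_force: 4.5
13.8 [638.4 133.7 140.9] [[0.061, 0.997, 0.042], [0.822, -0.027, -0.568], [-0.565, 0.069, -0.822]] q [-0.31  0.85 -0.37  1.39  0.8   1.39 -0.99] F [ 1.1 -5.3  8.1] 0.0029703754858188356
[[0.2, 0.8, -0.1, 0.0], [0.2, 0.8, -0.1, 0.0], [0.2, 0.8, -0.1, 0.0], [0.2, 0.8, -0.1, 0.0]]
```

View pics/o.png

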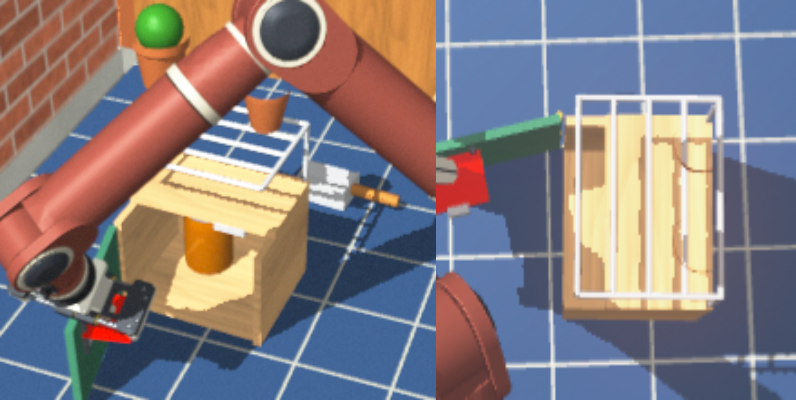

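The door is at about 74 degrees, and the pad is still under the finger (right half about (462,180)). The jar stands untouched. I'll push a little more, then lift off.

```bash
python3 -m creep '[[0.2,0.8,-0.1,0],[0.2,0.8,-0.1,0],[0.2,0.8,-0.1,0],[0.2,0.8,-0.1,0],[0,0,0,0],[-0.6,0,-0.8,0],[-0.6,0,-0.8,0],[-0.6,0,-0.8,0]]'; python3 -c "
from h import *
st()"
```

```text
time: 14.7
eef_pos: [666.1, 144.7, 168.1]
tcp_rot: [[0.056, 0.998, 0.039], [0.829, -0.025, -0.559], [-0.557, 0.063, -0.828]]
contact_force: [-1.2, 0.1, -0.9]
gripper_width: 0.006
finger_force: 0.0
14.7 [666.1 144.7 168.1] [[0.056, 0.998, 0.039], [0.829, -0.025, -0.559], [-0.557, 0.063, -0.828]] q [-0.31  0.86 -0.37  1.26  0.79  1.47 -0.9 ] F [-1.2  0.1 -0.9] 0.005982381723524495
```

```bash
python3 -m creep '[[-1.1,-0.2,-1.6,0],[-1.7,-0.3,-2.5,0],[-2,-0.3,-3.3,0],[-2,-0.3,-3.3,0],[-2,-2,-3.3,0],[-2,-2,-3.3,0],[0,-4,-2,0],[0,-4,-2,0],[0,-4,-2,0],[0,0,0,0]]'; python3 -c "
from h import *
st()
a=imaging.grab_frame('side')[100:320,180:420,::-1]; b=imaging.grab_frame('top')[140:300,260:480,::-1]
cv2.imwrite('pics/e.png',np.hstack([cv2.resize(a,(400,367)),cv2.resize(b,(400,291+76))]))
print(proj('top',[(698.9-236*np.cos(t+.039)*1,-17.9+236*np.sin(t-.0)+0,168) for t in np.radians([65,70,75,80,85,90])]).round(1).tolist())"
```

```text
time: 15.7
eef_pos: [475.6, 194.4, 413.0]
tcp_rot: [[0.046, 0.998, 0.045], [0.832, -0.013, -0.554], [-0.553, 0.063, -0.831]]
contact_force: [0.2, 0.1, 1.0]
gripper_width: 0.008
finger_force: 0.0
15.7 [475.6 194.4 413. ] [[0.046, 0.998, 0.045], [0.832, -0.013, -0.554], [-0.553, 0.063, -0.831]] q [-0.44  0.46 -0.46  1.35  0.61  1.81 -0.91] F [0.2 0.1 1. ] 0.00771370879270676
[[266.8, 217.9], [264.2, 211.8], [262.1, 205.6], [260.6, 199.3], [259.7, 192.9], [259.4, 186.4]]
```

View pics/e.png

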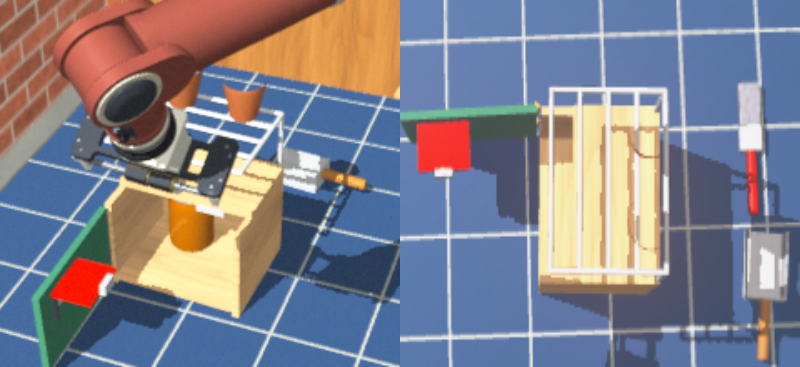

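The door stands nearly square to the cupboard (right half, from (538,108) to (403,113)), roughly 85–90 degrees open. The hook is up, the jar is in place and the robot is clear.

```bash
python3 -c "
from workcell import ticket
print(ticket.job_done())"
```

```text
the job is handed in; nothing more can be done
None
```

I pressed the hook down, drew the door clear of its catch and left it about 85–90° open (judged by eye from the final pictures) with the robot clear and nothing else moved; the job was handed in at about 16 s.

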